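Line up hose couplings by size on the test bench

TASK

Stand the four aluminium hose couplings upright on the four black pads of the white strip, one centred on each pad, in order of size: the smallest on the pad next to the orange disc, then each larger one on the next pad along, the largest at the far end. Leave the little amber bottle standing where it is.

Things in the scene. Friction and masses are not known exactly. Their poses are not given: they have to be found in the camera images.
- coupling_1: the smallest hose coupling: an upright round aluminium fitting with thin dark rings and a dark bore on top, 42 mm tall, loose. Shaft 24 mm in diameter above a base flange 34 mm in diameter and 5 mm thick. Origin: centre of its underside, z up along its axis; it stands on the bench at the start.
- coupling_2: the second smallest hose coupling: an upright round aluminium fitting with thin dark rings and a dark bore on top, 56 mm tall, loose. Shaft 30 mm in diameter above a base flange 40 mm in diameter and 5 mm thick. Origin: centre of its underside, z up along its axis; it stands on the bench at the start.
- coupling_3: the second largest hose coupling: an upright round aluminium fitting with thin dark rings and a dark bore on top, 70 mm tall, loose. Shaft 36 mm in diameter above a base flange 46 mm in diameter and 5 mm thick. Origin: centre of its underside, z up along its axis; it stands on the bench at the start.
- coupling_4: the largest hose coupling: an upright round aluminium fitting with thin dark rings and a dark bore on top, 84 mm tall, loose. Shaft 42 mm in diameter above a base flange 52 mm in diameter and 5 mm thick. Origin: centre of its underside, z up along its axis; it stands on the bench at the start.
- pad_a: round black rubber pad, 60 mm in diameter, 4 mm thick, fixed on a white strip (470 x 85 x 6 mm, lying roughly along y) in a row of four about 92 mm apart; this is the end pad at the +y end of the strip. Origin: centre of its underside, on top of the strip; its upper face, where a coupling stands, is 4 mm above that (10 mm above the bench).
- pad_b: round black rubber pad, 60 mm in diameter, 4 mm thick, fixed on a white strip (470 x 85 x 6 mm, lying roughly along y) in a row of four about 92 mm apart; this is the pad next to pad_a. Origin: centre of its underside, on top of the strip; its upper face, where a coupling stands, is 4 mm above that (10 mm above the bench).
- pad_c: round black rubber pad, 60 mm in diameter, 4 mm thick, fixed on a white strip (470 x 85 x 6 mm, lying roughly along y) in a row of four about 92 mm apart; this is the pad next to pad_d. Origin: centre of its underside, on top of the strip; its upper face, where a coupling stands, is 4 mm above that (10 mm above the bench).
- pad_d: round black rubber pad, 60 mm in diameter, 4 mm thick, fixed on a white strip (470 x 85 x 6 mm, lying roughly along y) in a row of four about 92 mm apart; this is the end pad at the -y end of the strip. Origin: centre of its underside, on top of the strip; its upper face, where a coupling stands, is 4 mm above that (10 mm above the bench).
- marker: orange disc, 30 mm in diameter, 8 mm high, fixed on the white strip at one of its two ends, about 70 mm beyond the end pad: it marks the small end of the row (at the other end is a small steel screw head). Origin: centre of its underside.
- bottle: small amber bottle with a white cap, 34 mm in diameter, 68 mm tall, standing loose on the bench among the couplings, to be left alone. Origin: centre of its underside. (A low blue and white filter disc, 48 mm in diameter and 24 mm tall, which is not part of the job, also stands among them.)
Not all that is in view belongs to the job. Leave any yellow look-alike of the coupling_3 alone.

How it is judged:
By the outcome, as a careful person would: the job done as asked, in the order asked, and still so for the second after the job is handed in, with the robot touching nothing.
It also fails if it takes over 120 s, if anything falls off the work surface, if the arm or the gripper's body presses on something with over 40 N, if the wrist force passes 120 N, or if a joint passes its speed limit or range.

ROBOT

A 6-joint arm with a two-finger parallel gripper is mounted at the origin on the work surface. World frame = base frame: x ahead of the robot, y to its left, z up, the work surface at z = 0. Lengths are in mm, angles in rad, forces in N, time in s.
With the tool pointing down it reaches from about 350 to 875 mm from the base axis. Payload 4.2 kg.
Tool frame: the origin (TCP) lies on the mounting face of the last link; the fingertips stand 173 mm ahead of it and the grasp point (between the pads) lies 155 mm ahead of it; z points along the fingers, y is the direction in which the jaws open and shut (so a half turn about z gives the same grasp; the last joint's range is limited). The gripper opens to 85 mm and grips with 20 to 120 N. Pads are 22 mm wide; open, the fingers measure 114 mm over their backs; the gripper's body (76 mm by 85 mm) begins 54 mm behind the grasp point. The pads swing forward as they close: fully open they stand 13 mm farther back than shut.
Start: joints at [1.445, 0.385, 0.008, 0, -1.194, -0.259], TCP at [234.575, 579.288, 404.712] pointing down, gripper open.
Joint ranges: [-3.14, 3.14], [-1.21, 2.06], [-1.07, 1.41], [-3.16, 2.05], [-2.99, -0.16], [-3.1, 3.1]. Speed limits (rad/s): [2.79, 2.79, 3.14, 3.14, 3.14, 3.14].

INTERFACE

Orientations are given as a unit quaternion [x, y, z, w].
In Python, from bench import arm gives the robot as it stands.
- The arm moves only by the shell command python3 -m jog 'ROWS' [OPENING]. ROWS is JSON, a list that holds one entry, the list of rows, each a list of 4 numbers: the shift along the tool's x, y, z in mm, then the turn about the tool's z in degrees. In form: [[[x, y, z, spin], ...]]. A call has exactly 5 rows; each row is the pose to reach, as a shift and turn from the pose measured when the call began, along the tool's axes at that moment; what a row does not reach only later rows make up. A row lasts 1/8 s, in which the tool goes at most 62.5 mm and 10.7 degrees, less where a joint would pass 70% of its speed; a pose out of reach is approached as far as the arm can. A call with a gripper value outside its range is refused whole. OPENING is the finger opening in mm, from 0 to 85.4, set as the call begins (- or left out, the last holds). The fingers move at their own pace and stop on an object; the grip force is fixed at half the most. Time passes only in rows, so rows that repeat a pose let the fingers close, or fill a call up. It gives the time, the measured TCP pose, the force and the opening at its end, in the units of the state.
- arm.read_state(): the state, without advancing time (a new reading comes with each control period).
- arm.get_image(name): name is "side" or "top"; returns (picture, depth): 420x560x3 uint8, blue, green, red; 420x560 float32, mm along the optical axis (not along the pixel's ray), 0 where there is no reading.
- arm.camera_params(name): a dict with "mtx" (3x3 intrinsics, pixels), "k1" (the pictures are not rectified: a ray, as slopes to the right and down, at radius r is drawn at 1 + k1 r^2 times it, then the intrinsics apply), "R" (3x3) and "t" (3): a world point X has camera coordinates R X + t. Camera axes: x right, y down, z forward; pixel columns grow to the right and rows downward; lengths in mm; the calibration is good to about 2 mm. A picture is of the moment at which its call begins. camera_params takes no time and is no camera call.
- arm.job_done(): hands the job in, once; it reports no verdict.
The state is a dict: "clock": time; "joints": joint angles; "joint_vel": joint speeds; "joint_efforts": joint torques, N m; "position": TCP position; "ee_rot": TCP orientation; "contact_force": force on the tool from outside, world axes, zero at the start; "wrist_torque": the same for the moment, N m; "gripper_width": finger opening in mm.
Only numpy, scipy, OpenCV 4.12 (cv2) and the standard library are available. Lean on these libraries where they do the work, as an engineer would, in place of code of your own. Each camera call takes 0.05 s, during which the arm holds its last target.

## Working session

There is one attempt and no reset: what is moved stays moved. The work goes in short steps, Python scripts to look and compute and a shell command to move; the robot and the scene stay as the last step left them, time stands still between calls to the robot, and variables do not carry over. Pictures are saved under pics/ and viewed, and the job is handed in when it is done.

```bash
ls; mkdir -p pics
python3 - <<'E'
from bench import arm
import cv2,numpy as np
s=arm.read_state();print(s)
for n in("top","side"):
    im,d=arm.get_image(n);cv2.imwrite(f"pics/{n}0.png",im);np.savez(f"pics/{n}0.npz",im=im,d=d)
    print(n,arm.camera_params(n),(d>0).mean())
E
```

```text
pics
{'clock': 0.0, 'joints': array([ 1.44460531e+00,  3.85550477e-01,  6.64067874e-03, -4.91831818e-04,
       -1.19401603e+00, -2.58622661e-01]), 'joint_vel': array([-0.00067111, -0.00078202,  0.00116413, -0.00027747,  0.00034609,
       -0.00064829]), 'joint_efforts': array([ 3.89844281e-04, -3.92288983e+01,  1.88410825e+01,  4.18640390e+00,
       -4.60375857e-03,  5.37010351e-06]), 'position': array([234.49380997, 579.12119545, 403.63172739]), 'ee_rot': array([ 9.81528904e-01, -1.91310807e-01, -1.57616618e-04,  1.07754250e-03]), 'contact_force': array([-0.60692594,  0.24486288,  0.49755252]), 'wrist_torque': array([-0.03944352,  0.02605782, -0.02365545]), 'gripper_width': 85.40346563451841}
top {'mtx': array([[537.02139774,   0.        , 270.00061397],
       [  0.        , 537.02139774, 212.03892032],
       [  0.        ,   0.        ,   1.        ]]), 'k1': -0.15355170257379766, 'R': array([[-0.01686891, -0.99951739,  0.02608516],
       [-0.98578237,  0.01226366, -0.16757901],
       [ 0.16717823, -0.02854116, -0.98551349]]), 't': array([ -46.10569953,  488.99060104, 1100.46740232])} 0.9958078231292516
side {'mtx': array([[518.4805791 ,   0.        , 272.14271561],
       [  0.        , 518.4805791 , 207.24611775],
       [  0.        ,   0.        ,   1.        ]]), 'k1': -0.04024788720896632, 'R': array([[ 0.9406336 , -0.33920106, -0.01229115],
       [-0.20051284, -0.52609231, -0.82645114],
       [ 0.27386682,  0.77985224, -0.56287427]]), 't': array([-461.38140963,  116.48501421, 1194.3318776 ])} 0.9960459183673469
```

View pics/top0.png

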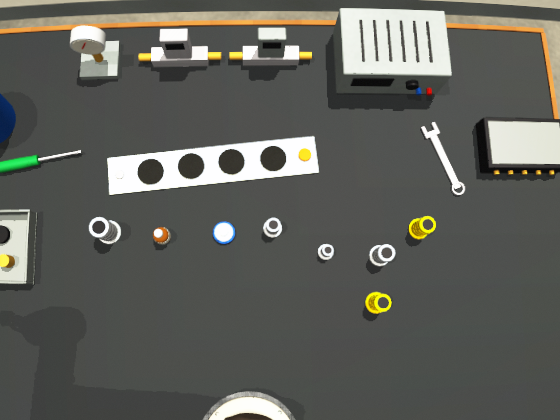

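View pics/side0.png

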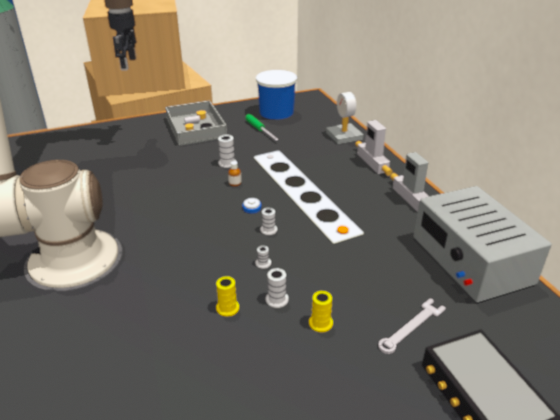

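```bash
cat > h.py <<'E'
from bench import arm
import cv2,numpy as np
def P(n): return arm.camera_params(n)
def ray(n,uv):
    p=P(n);u=cv2.undistortPoints(np.array(uv,float).reshape(-1,1,2),p["mtx"],np.array([p["k1"],0,0,0.])).reshape(-1,2)
    d=np.c_[u,np.ones(len(u))]@p["R"]; c=-p["R"].T@p["t"]
    return c,d
def plane(n,uv,z):
    c,d=ray(n,uv); return c+d*((z-c[2])/d[:,2])[:,None]
def proj(n,X):
    p=P(n);r,_=cv2.Rodrigues(p["R"]);return cv2.projectPoints(np.array(X,float).reshape(-1,1,3),r,p["t"],p["mtx"],np.array([p["k1"],0,0,0.]))[0].reshape(-1,2)
def cloud(n,d):
    h,w=d.shape;g=np.stack(np.meshgrid(np.arange(w),np.arange(h)),-1).reshape(-1,2)
    c,r=ray(n,g);return (c+r*d.reshape(-1,1)).reshape(h,w,3)
def crop(im,x0,y0,x1,y1,k,f):
    cv2.imwrite(f,cv2.resize(im[y0:y1,x0:x1],None,fx=k,fy=k,interpolation=cv2.INTER_CUBIC))
E
python3 - <<'E'
from h import *
T=np.load("pics/top0.npz");im,d=T["im"],T["d"];C=cloud("top",d)
hsv=cv2.cvtColor(im,cv2.COLOR_BGR2HSV)
Z=C[...,2]
m=((Z>14)&(Z<120)).astype(np.uint8);m[:,:60]=0;m[:200]=0;m[330:]=0
n,l,st,ce=cv2.connectedComponentsWithStats(m)
for i in range(1,n):
    if st[i,4]<20: continue
    k=l==i; zt=np.percentile(Z[k],95); kt=k&(Z>zt-6); q=C[kt]
    print("obj",ce[i].round(),st[i,4],"zmax",zt.round(1),"top ext",(q[:,:2].max(0)-q[:,:2].min(0)).round(),"mid",((q[:,:2].max(0)+q[:,:2].min(0))/2).round(1),"hsv",np.median(hsv[kt],0))
# pads
w=(hsv[...,1]<40)&(hsv[...,2]>150);w=w.astype(np.uint8);w[:,:95]=0;w[:,330:]=0;w[:130]=0;w[200:]=0
cs,_=cv2.findContours(w,cv2.RETR_EXTERNAL,cv2.CHAIN_APPROX_NONE);c=max(cs,key=cv2.contourArea)
f=np.zeros_like(w);cv2.drawContours(f,[c],-1,1,-1)
b=(f==1)&(hsv[...,2]<90);n,l,st,ce=cv2.connectedComponentsWithStats(b.astype(np.uint8))
for i in range(1,n):
    if st[i,4]<100: continue
    kk,_=cv2.findContours((l==i).astype(np.uint8),cv2.RETR_EXTERNAL,cv2.CHAIN_APPROX_NONE)
    e=cv2.fitEllipse(kk[0]);X=plane("top",[e[0]],10)[0];print("pad",e[0],X.round(1),"depthz",np.median(Z[l==i]).round(1))
    w_=plane("top",kk[0].reshape(-1,2),10);print("  ext",np.ptp(w_[:,:2],0).round(1))
o=(hsv[...,0]>10)&(hsv[...,0]<30)&(hsv[...,1]>150)&(f==1);ys,xs=np.nonzero(o);print("marker",xs.mean(),ys.mean(),plane("top",[[xs.mean(),ys.mean()]],14)[0].round(1))
crop(im,60,200,460,330,2,"pics/crop0.png")
E
```

```text
obj [103. 229.] 511 zmax 87.5 top ext [40. 41.] mid [455.3 300.4] hsv [100.   8. 228.]
obj [424. 225.] 349 zmax 74.0 top ext [35. 34.] mid [ 453.6 -384.8] hsv [ 30.  203.  226.5]
obj [273. 226.] 184 zmax 59.0 top ext [28. 25.] mid [459.5 -58.7] hsv [100.   7. 233.]
obj [224. 232.] 260 zmax 25.9 top ext [35. 34.] mid [449.6  45.9] hsv [120.   1. 255.]
obj [161. 235.] 234 zmax 69.6 top ext [15. 17.] mid [443.8 180.6] hsv [120.   1. 255.]
obj [326. 250.] 126 zmax 45.0 top ext [23. 22.] mid [ 406.6 -172.7] hsv [100.    8.  236.5]
obj [383. 253.] 321 zmax 73.5 top ext [34. 34.] mid [ 396.3 -292.3] hsv [ 90.   8. 223.]
obj [380. 302.] 310 zmax 73.0 top ext [33. 36.] mid [ 293.5 -279.9] hsv [ 30. 209. 228.]
pad (272.8668518066406, 158.0584259033203) [615.6 -62.6  10. ] depthz 10.2
  ext [55.5 53.7]
pad (231.0292510986328, 161.2378692626953) [609.3  30.6  10. ] depthz 10.1
  ext [55.3 53.4]
pad (190.55416870117188, 165.53211975097656) [600.7 120.6  10. ] depthz 10.2
  ext [53.  55.8]
pad (150.07301330566406, 171.17529296875) [589.1 210.8  10. ] depthz 10.0
  ext [55.1 54.3]
marker 304.33898305084745 154.32203389830508 [ 622.6 -132.9   14. ]
```

View pics/crop0.png

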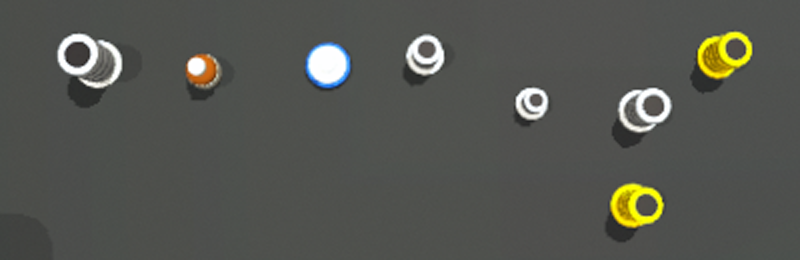

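Run:
```python
from h import *
B={"c1":((326,250),42),"c2":((273,226),56),"c3":((383,253),70),"c4":((103,229),84)}
G={"c1":(406.6,-172.7),"c2":(459.5,-58.7),"c3":(396.3,-292.3),"c4":(455.3,300.4)}
for n in("top","side"):
    T=np.load(f"pics/{n}0.npz");im,d=T["im"],T["d"];C=cloud(n,d);Z=C[...,2]
    if 1:
        bm=np.hypot(C[...,0]-430,C[...,1]-60)<160; bm&=(np.abs(Z)<12)
        print(n,"bench z",np.median(Z[bm]))
    for k,(x,y) in G.items():
        h=B[k][1];near=np.hypot(C[...,0]-x,C[...,1]-y)<40
        zt=np.percentile(Z[near&(Z>h-12)],90)
        m=(near&(Z>zt-3)).astype(np.uint8)
        cs,_=cv2.findContours(m,cv2.RETR_EXTERNAL,cv2.CHAIN_APPROX_NONE);c=max(cs,key=len)
        e=cv2.fitEllipse(c);X=plane(n,[e[0]],h)[0]
        print(n,k,"zt",zt.round(1),np.round(e[0],1),np.round(e[1],1),X.round(1), "bore ring ext",np.ptp(plane(n,c.reshape(-1,2),h)[:,:2],0).round(1))
    if n=="side":
        hsv=cv2.cvtColor(im,cv2.COLOR_BGR2HSV)
        for q in [(615.6,-62.6),(609.3,30.6),(600.7,120.6),(589.1,210.8)]:
            uv=proj(n,[[*q,10]])[0];
            near=np.hypot(C[...,0]-q[0],C[...,1]-q[1])<36;m=(near&(hsv[...,2]<90)).astype(np.uint8)
            nn,l,st,ce=cv2.connectedComponentsWithStats(m);i=l[int(uv[1]),int(uv[0])];cs,_=cv2.findContours((l==i).astype(np.uint8),cv2.RETR_EXTERNAL,cv2.CHAIN_APPROX_NONE)
            e=cv2.fitEllipse(cs[0]);print("side pad",uv.round(1),np.round(e[0],1),plane(n,[e[0]],10)[0].round(1),Z[l==i].mean().round(1))
```

```text
top bench z 0.1639120110115755
top c1 zt 44.3 [327.1 249.5] [ 9.2 10.5] [ 406.4 -172.5   42. ] bore ring ext [21.4 21.3]
top c2 zt 58.3 [272.8 224.6] [11.1 12.4] [459.1 -58.4  56. ] bore ring ext [27.5 25.3]
top c3 zt 73.1 [385.9 252.5] [13.5 14. ] [ 395.2 -291.8   70. ] bore ring ext [31.4 32.1]
top c4 zt 87.0 [ 98.5 226.3] [17.3 18.4] [455.8 300.8  84. ] bore ring ext [39.5 40.2]
side bench z -0.30034646255847974
side c1 zt 43.4 [262.5 249.4] [ 6.6 10.2] [ 405. -176.   42.] bore ring ext [22.9 24. ]
side c2 zt 57.1 [268.5 211.6] [ 6.6 11. ] [459.8 -61.6  56. ] bore ring ext [27.4 30.3]
side c3 zt 71.5 [276.7 274.8] [11.5 17.3] [ 394.7 -294.9   70. ] bore ring ext [34.8 37. ]
side c4 zt 85.4 [225.6 138.4] [ 6.3 12. ] [454.6 295.7  84. ] bore ring ext [37.8 44.5]
side pad [327.1 214.3] [327.2 215.1] [614.4 -66.   10. ] 9.9
side pad [310.2 196. ] [310.2 196.7] [607.8  27.1  10. ] 9.5
side pad [294.6 180.1] [294.6 181. ] [599.1 116.3  10. ] 9.4
side pad [279.4 165.9] [279.5 166.6] [588.  206.9  10. ] 9.3
```

The orange disc (305,155) is at the −y end, so coupling_1 goes on pad_d, 2 on c, 3 on b and 4 on a.

Things that could be taken for couplings in the top view:
- Aluminium: (326,250) is 42 mm tall = c1, (273,226) is 56 = c2, (383,253) is 70 = c3, (103,229) is 84 = c4.
- Yellow look-alikes at (424,225) and (380,302): leave alone.
- Amber bottle at (161,235) and filter disc at (224,232): leave alone.

The crop confirms the four aluminium ones. The two views differ by about 3.5 mm in y, consistently for pads and couplings, so I use the mean.

```bash
cat > go.py <<'E'
# prints shift in tool axes + spin needed to a world grasp-point target x y z, jaw along world x (tool x heading -90)
from bench import arm
import numpy as np,sys
from scipy.spatial.transform import Rotation as R
T={"c1":(405.7,-174.2),"c2":(459.5,-60),"c3":(395,-293.3),"c4":(455.2,298.5),"pd":(615,-64.3),"pc":(608.5,28.8),"pb":(599.9,118.5),"pa":(588.5,208.9)}
s=arm.read_state();r=R.from_quat(s["ee_rot"]);M=r.as_matrix()
h=np.degrees(np.arctan2(M[1,0],M[0,0]));spin=(h+90+180)%360-180
gp=s["position"]+M[:,2]*155
print("t",round(s["clock"],2),"grasp",gp.round(1),"head",h.round(1),"tilt",np.degrees(np.arccos(-M[2,2])).round(2),"w",round(s["gripper_width"],1),"F",s["contact_force"].round(1))
for a in sys.argv[1:]:
    n,z=a.split(",");x=np.array([*T[n],float(z)]);print(a,"tool shift",(M.T@(x-gp)).round(1),"spin",spin.round(1))
E
python3 go.py c4,200
python3 -m jog '[[[30,17,0,10],[80,45,0,20],[130,74,0,30],[180,102,0,40],[230,130,0,50]]]' 85
python3 go.py c4,150
```

```text
t 0.1 grasp [234.4 578.9 248.7] head -22.1 tilt 0.11 w 85.3 F [-1.  -0.3 -0.7]
c4,200 tool shift [309.9 176.8  49.1] spin 67.9
clock: 0.72
position: [399.6, 370.6, 403.7]
ee_rot: [0.807, -0.59, 0.0, 0.001]
contact_force: [1.0, -0.1, 0.7]
gripper_width: 85.2
t 0.72 grasp [399.4 370.3 248.7] head -72.4 tilt 0.14 w 85.2 F [ 1.  -0.1  0.7]
c4,150 tool shift [ 85.1 -31.6  98.8] spin 17.6
```

```bash
python3 -m jog '[[[35,-13,35,9],[70,-26,70,17.6],[85,-31.6,95,17.6],[85,-31.6,98.8,17.6],[85.1,-31.6,98.8,17.6]]]'
python3 go.py c4,45
python3 - <<'E'
from h import *
for n in("top","side"):
    im,d=arm.get_image(n);cv2.imwrite(f"pics/{n}1.png",im);np.savez(f"pics/{n}1.npz",im=im,d=d)
a=cv2.imread("pics/top1.png")[150:300,40:240];b=cv2.imread("pics/side1.png")[60:210,150:350]
cv2.imwrite("pics/a1.png",np.hstack([cv2.resize(a,(400,300)),cv2.resize(b,(400,300))]))
E
```

```text
clock: 1.35
position: [455.4, 299.4, 305.4]
ee_rot: [0.708, -0.707, 0.001, 0.001]
contact_force: [0.5, -0.4, 0.1]
gripper_width: 85.0
t 1.35 grasp [455.3 299.1 150.4] head -89.9 tilt 0.13 w 85.0 F [ 0.5 -0.4  0.1]
c4,45 tool shift [4.000e-01 1.000e-01 1.054e+02] spin 0.1
```

View pics/a1.png

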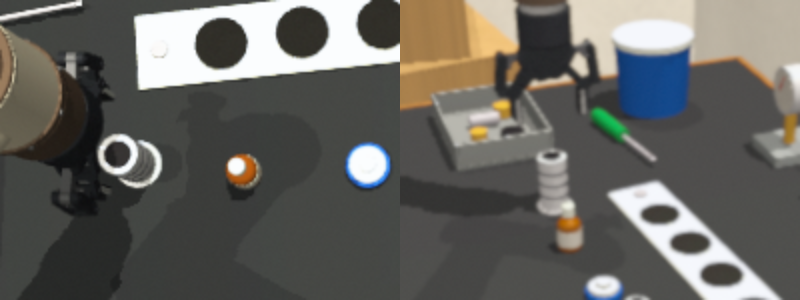

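The gripper, jaws open along x, hovers above coupling_4 at side pixel (225,150). The fingertips at about (207,117) and (241,115) straddle it. I'll check the gripper's offset in both views against the arm's own position.

Run:
```python
from h import *
# fingertips nominal: grasp pt +18 fwd -13 open => z 150-5=145 ; +-~43-52 in x
for n in("side","top"):
    print(n,proj(n,[[455.3,299.1,146],[455.3-47,299.1,146],[455.3+47,299.1,146]]).round(1))
    T=np.load(f"pics/{n}1.npz");C=cloud(n,T["d"]);Z=C[...,2]
    m=(np.hypot(C[...,0]-455,C[...,1]-299)<85)&(Z>135)&(Z<185)
    for sgn in(-1,1):
        q=C[m&((C[...,0]-455)*sgn>20)]
        if len(q): print(sgn,len(q),"min z",q[:,2].min().round(1),"x",np.percentile(q[:,0],[2,50,98]).round(1),"y",np.percentile(q[:,1],[2,50,98]).round(1)); t=q[q[:,2]<q[:,2].min()+15];print("  tip mean",t.mean(0).round(1),len(t), "y rng",t[:,1].min().round(1),t[:,1].max().round(1))
```

```text
side [[224.1 118.2]
 [208.  120.8]
 [240.  115.7]]
-1 70 min z 144.5 x [400.8 407.9 414.5] y [283.1 289.6 300.8]
  tip mean [408.5 289.9 153.4] 21 y rng 283.2 301.1
1 80 min z 145.5 x [498.4 502.5 513.4] y [282.5 290.6 309.9]
  tip mean [502.9 292.5 154.2] 25 y rng 284.6 312.5
top [[ 90.3 222. ]
 [ 89.5 246.1]
 [ 91.2 198.3]]
-1 37 min z 149.0 x [399.6 407.8 413.3] y [285.4 287.4 295.7]
  tip mean [407.6 289.  157.6] 19 y rng 285.4 300.7
1 37 min z 147.1 x [498.  499.7 512.8] y [285.9 288.7 295.2]
  tip mean [501.3 290.5 154.1] 17 y rng 286.8 296.3
```

Consistent to within a couple of mm: the fingers' −y face reads 287–288 and should be 288. Descend and grip.

```bash
python3 -m jog '[[[0.4,0,30,0],[0.4,0,65,0],[0.4,0,95,0],[0.4,0,105,0],[0.4,0,105,0]]]'
python3 -m jog '[[[0,0,0,0],[0,0,0,0],[0,0,0,0],[0,0,0,0],[0,0,0,0]]]' 36
python3 go.py c4,45
```

```text
clock: 2.08
position: [455.4, 300.1, 201.7]
ee_rot: [0.708, -0.706, 0.001, -0.0]
contact_force: [0.1, 1.2, 0.2]
gripper_width: 85.1
clock: 2.7
position: [455.7, 300.4, 202.9]
ee_rot: [0.708, -0.706, 0.001, -0.001]
contact_force: [-1.3, 0.4, 6.0]
gripper_width: 40.3
t 2.7 grasp [456.1 300.6  47.9] head -89.8 tilt 0.17 w 40.3 F [-1.3  0.4  6. ]
c4,45 tool shift [2.1 0.9 2.9] spin 0.2
```

```bash
python3 -m jog '[[[0,0,-10,0],[0,0,-35,0],[0,0,-65,0],[0,0,-90,0],[0,0,-100,0]]]'
python3 go.py pa,148
python3 - <<'E'
from h import *
for n in("top","side"):
    im,d=arm.get_image(n);cv2.imwrite(f"pics/{n}2.png",im)
a=cv2.imread("pics/top2.png")[150:300,40:240];b=cv2.imread("pics/side2.png")[60:210,150:350]
cv2.imwrite("pics/a2.png",np.hstack([cv2.resize(a,(400,300)),cv2.resize(b,(400,300))]))
E
```

```text
clock: 3.32
position: [455.4, 300.3, 304.6]
ee_rot: [0.708, -0.706, 0.0, -0.003]
contact_force: [0.3, 0.2, -3.4]
gripper_width: 40.7
t 3.33 grasp [456.1 300.8 149.6] head -89.8 tilt 0.3 w 40.7 F [ 0.3  0.2 -3.4]
pa,148 tool shift [  92.3 -132.1    1.8] spin 0.2
```

View pics/a2.png

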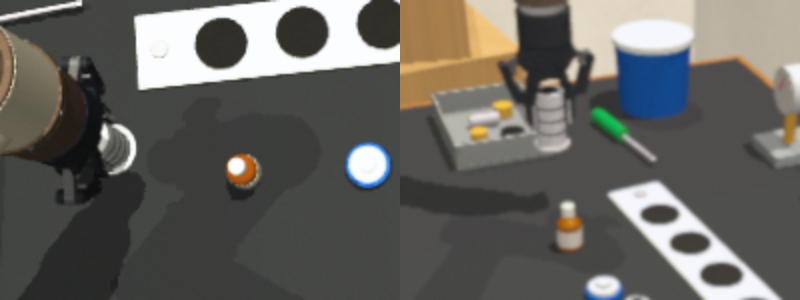

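Coupling_4 is held upright in the jaws at side (225,120), and the bottle is untouched at top (161,235). Carry it to pad_a.

```bash
python3 -m jog '[[[15,-21,0,0],[42,-62,0,0],[70,-103,0,0],[86,-126,0,0],[90,-132,0,0]]]'
python3 go.py pa,60
```

```text
clock: 4.05
position: [588.5, 209.3, 301.8]
ee_rot: [0.707, -0.707, -0.0, -0.001]
contact_force: [-0.4, 0.6, -0.9]
gripper_width: 40.9
t 4.05 grasp [588.6 209.4 146.8] head -90.0 tilt 0.06 w 40.9 F [-0.4  0.6 -0.9]
pa,60 tool shift [ 0.6  0.2 86.8] spin 0.0
```

```bash
python3 -m jog '[[[-1,0,25,0],[-1,0,50,0],[-1,0,72,0],[-1,0,82,0],[-1,0,84,0]]]'
python3 go.py pa,57
python3 - <<'E'
from h import *
im,d=arm.get_image("side");np.savez("pics/side3.npz",im=im,d=d);crop(im,210,70,370,190,5,"pics/side3.png")
print(proj("side",[[588.5,208.9,10],[588.5,208.9,94]]))
E
```

```text
clock: 4.68
position: [588.1, 210.6, 216.9]
ee_rot: [0.707, -0.707, -0.0, 0.0]
contact_force: [0.3, 0.7, -1.8]
gripper_width: 40.9
t 4.67 grasp [588.  210.6  61.9] head -89.9 tilt 0.06 w 40.9 F [ 0.3  0.7 -1.8]
pa,57 tool shift [ 1.7 -0.5  4.9] spin 0.1
[[279.40656866 166.23786673]
 [279.27276166 140.38838627]]
```

View pics/side3.png

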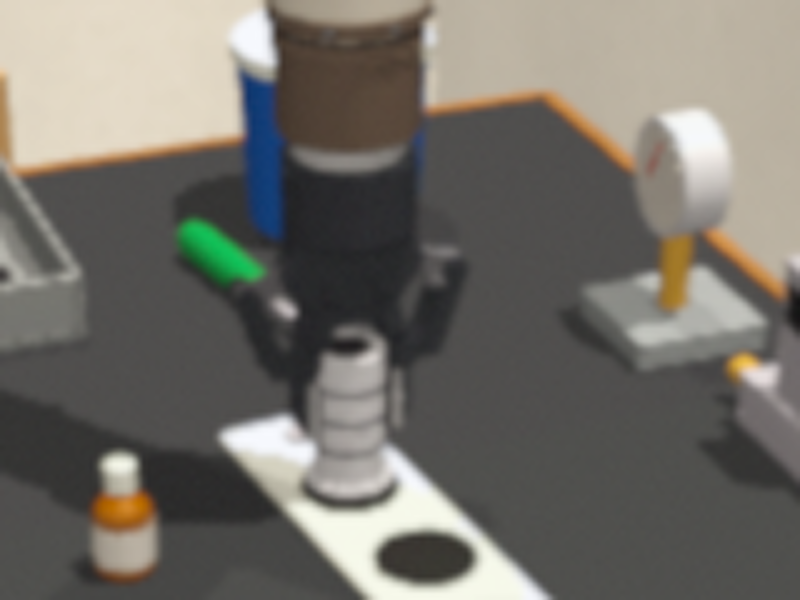

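Coupling_4 sits a few mm above pad_a, centred on it (black rim showing around its flange at crop (350,490)). Lower until contact.

```bash
python3 -m jog '[[[0,0,1.5,0],[0,0,3,0],[0,0,4,0],[0,0,4,0],[0,0,4,0]]]'
python3 go.py pa,57
```

```text
clock: 5.35
position: [588.4, 210.7, 213.6]
ee_rot: [0.707, -0.707, -0.0, -0.0]
contact_force: [-0.6, 0.5, -1.6]
gripper_width: 41.2
t 5.35 grasp [588.5 210.8  58.6] head -89.9 tilt 0.04 w 41.2 F [-0.6  0.5 -1.6]
pa,57 tool shift [ 1.9 -0.   1.6] spin 0.1
```

```bash
python3 -m jog '[[[0,0,0.7,0],[0,0,1.4,0],[0,0,2,0],[0,0,2,0],[0,0,2,0]]]'
python3 go.py pa,57
```

```text
clock: 5.98
position: [588.4, 210.7, 213.0]
ee_rot: [0.708, -0.707, 0.0, -0.001]
contact_force: [-3.1, -0.4, 5.8]
gripper_width: 40.8
t 5.97 grasp [588.6 210.8  58. ] head -89.9 tilt 0.06 w 40.8 F [-3.1 -0.4  5.8]
pa,57 tool shift [1.9 0.1 1. ] spin 0.1
```

Contact at 58.0, as expected. Open, then rise.

```bash
python3 -m jog '[[[0,0,0,0],[0,0,0,0],[0,0,0,0],[0,0,0,0],[0,0,0,0]]]' 80
python3 -m jog '[[[0,0,-20,0],[0,0,-55,0],[0,0,-95,0],[0,0,-120,0],[0,0,-120,0]]]'
python3 go.py c2,170 c3,170
python3 - <<'E'
from h import *
im,d=arm.get_image("side");crop(im,210,70,370,190,5,"pics/side4.png")
E
```

```text
clock: 6.6
position: [588.4, 210.7, 212.8]
ee_rot: [0.708, -0.707, 0.0, -0.001]
contact_force: [1.0, 0.2, -0.3]
gripper_width: 79.6
clock: 7.22
position: [588.7, 210.8, 335.4]
ee_rot: [0.708, -0.707, 0.001, -0.003]
contact_force: [0.1, 0.8, -0.5]
gripper_width: 80.0
t 7.22 grasp [589.6 211.3 180.4] head -89.9 tilt 0.37 w 80.0 F [ 0.1  0.8 -0.5]
c2,170 tool shift [271.1 130.5   8.8] spin 0.1
c3,170 tool shift [504.3 195.4   7.7] spin 0.1
```

View pics/side4.png

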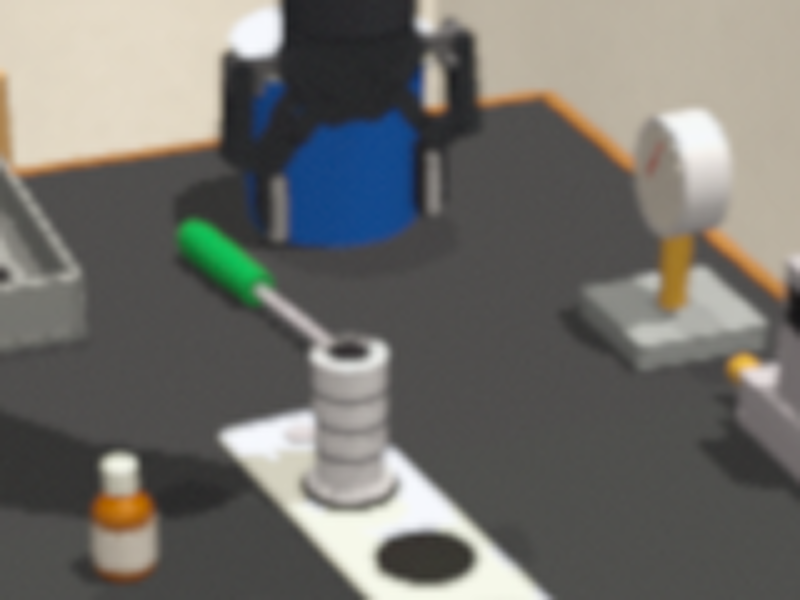

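Coupling_4 stands upright and centred on pad_a. Now coupling_3: (504,195) in tool axes.

```bash
python3 -m jog '[[[30,12,0,0],[85,33,0,0],[140,54,0,0],[195,75,0,0],[250,97,0,0]]]' 85
python3 -m jog '[[[50,20,0,0],[105,41,0,0],[160,62,0,0],[215,83,0,0],[240,95,0,0]]]'
python3 go.py c3,120
```

```text
clock: 7.9
position: [490.2, -41.1, 331.3]
ee_rot: [0.708, -0.707, -0.001, -0.0]
contact_force: [1.3, -1.2, -0.6]
gripper_width: 84.9
clock: 8.52
position: [393.8, -283.2, 329.5]
ee_rot: [-0.707, 0.708, 0.002, -0.0]
contact_force: [0.1, 0.3, -0.1]
gripper_width: 84.9
t 8.53 grasp [ 393.2 -282.8  174.5] head -90.1 tilt 0.27 w 84.9 F [ 0.1  0.3 -0.1]
c3,120 tool shift [10.6 -2.  54.4] spin -0.1
```

```bash
python3 -m jog '[[[5,-1,20,0],[10,-2,40,0],[10.6,-2,50,0],[10.6,-2,54,0],[10.6,-2,54,0]]]'
python3 go.py c3,40
python3 - <<'E'
from h import *
im,d=arm.get_image("side");crop(im,200,190,360,310,5,"pics/side5.png")
E
```

```text
clock: 9.15
position: [395.7, -293.5, 275.4]
ee_rot: [-0.707, 0.708, 0.002, -0.001]
contact_force: [0.2, -0.1, 0.7]
gripper_width: 84.9
t 9.15 grasp [ 395.1 -293.1  120.4] head -90.1 tilt 0.28 w 84.9 F [ 0.2 -0.1  0.7]
c3,40 tool shift [ 0.4 -0.3 80.4] spin -0.1
```

View pics/side5.png

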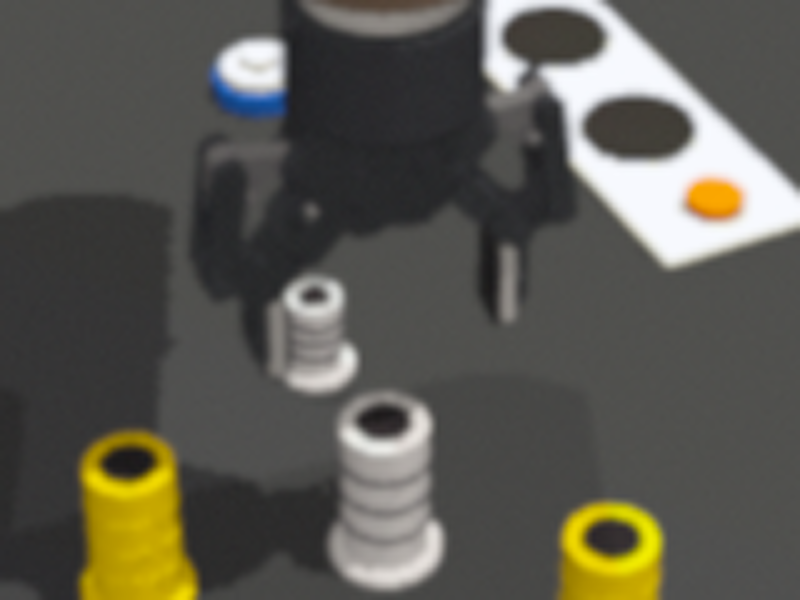

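Run:
```python
from h import *
print((proj("side",[[395,-293,116],[348,-293,116],[442,-293,116],[395,-293,70],[406,-174,42]])-[200,190])*5)
im,d=arm.get_image("side");C=cloud("side",d);Z=C[...,2]
m=(np.hypot(C[...,0]-395,C[...,1]+293)<70)&(Z>112)&(Z<150)
for s in(-1,1):
    q=C[m&((C[...,0]-395)*s>15)];print(len(q),q.mean(0).round(1),q[:,1].min().round(1),q[:,2].min().round(1))
im,d=arm.get_image("top");crop(im,300,200,450,320,5,"pics/top5.png")
```

```text
[[381.59746234 331.72777716]
 [266.83459884 359.38769751]
 [493.47713927 304.72244501]
 [382.48424781 420.7033131 ]
 [313.27603829 294.04339872]]
109 [ 346.1 -302.4  135.2] -308.1 117.3
128 [ 441.8 -299.8  134. ] -309.3 114.3
```

View pics/top5.png

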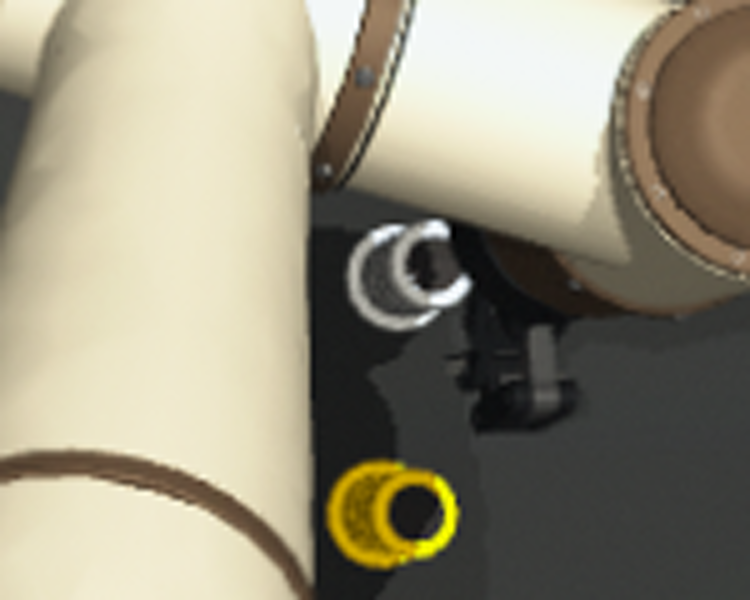

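The depth of the fingertips matches the expected place, with the jaws straddling coupling_3. The yellow look-alike, at crop (415,510), is clear of the near finger at (525,390). Descend and grip.

```bash
python3 -m jog '[[[0.4,0,25,0],[0.4,0,50,0],[0.4,0,70,0],[0.4,0,80,0],[0.4,0,80,0]]]'
python3 -m jog '[[[0,0,0,0],[0,0,0,0],[0,0,0,0],[0,0,0,0],[0,0,0,0]]]' 28
python3 go.py c3,40
python3 -m jog '[[[0,0,-10,0],[0,0,-35,0],[0,0,-65,0],[0,0,-95,0],[0,0,-115,0]]]'
python3 go.py pb,155
```

```text
clock: 9.93
position: [395.8, -293.8, 196.0]
ee_rot: [-0.707, 0.707, 0.002, -0.0]
contact_force: [0.0, 0.2, 0.5]
gripper_width: 85.4
clock: 10.55
position: [396.1, -293.9, 196.7]
ee_rot: [-0.707, 0.707, 0.001, -0.0]
contact_force: [-0.8, 0.3, 5.7]
gripper_width: 34.9
t 10.55 grasp [ 395.8 -293.7   41.7] head -90.0 tilt 0.14 w 34.9 F [-0.8  0.3  5.7]
c3,40 tool shift [-0.4  0.8  1.7] spin -0.0
clock: 11.18
position: [396.1, -294.0, 313.3]
ee_rot: [-0.707, 0.707, 0.001, 0.0]
contact_force: [0.1, 0.4, -1.0]
gripper_width: 35.1
t 11.18 grasp [ 396.  -293.8  158.3] head -90.0 tilt 0.07 w 35.1 F [ 0.1  0.4 -1. ]
pb,155 tool shift [-412.5 -203.6    3.7] spin -0.0
```

```bash
python3 -m jog '[[[-20,-10,0,0],[-65,-32,0,0],[-115,-57,0,0],[-165,-82,0,0],[-215,-106,0,0]]]'
python3 -m jog '[[[-50,-24,0,0],[-100,-49,0,0],[-150,-74,0,0],[-185,-92,0,0],[-197,-97.5,0,0]]]'
python3 go.py pb,54
python3 - <<'E'
from h import *
im,d=arm.get_image("side");crop(im,210,70,410,220,4,"pics/side6.png")
E
```

```text
clock: 11.8
position: [502.4, -77.4, 313.8]
ee_rot: [-0.707, 0.707, 0.001, 0.0]
contact_force: [1.3, -0.6, -1.1]
gripper_width: 35.1
clock: 12.42
position: [600.5, 121.5, 313.5]
ee_rot: [0.708, -0.707, -0.001, 0.0]
contact_force: [-0.2, -0.6, -2.3]
gripper_width: 34.6
t 12.43 grasp [600.3 121.7 158.5] head -89.9 tilt 0.1 w 34.6 F [-0.2 -0.6 -2.3]
pb,54 tool shift [  3.4   0.3 104.5] spin 0.1
```

View pics/side6.png

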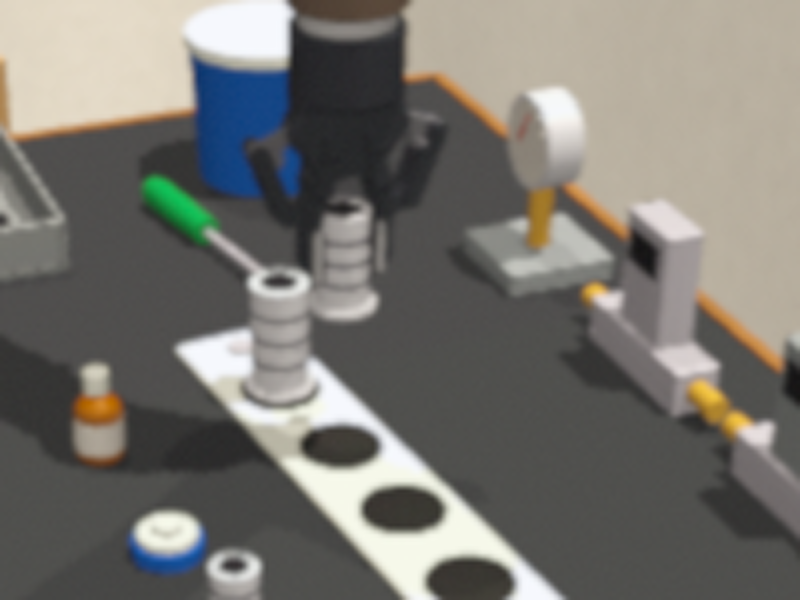

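Coupling_3 is held upright above pad_b at crop (340,445). Lower to just above it and look.

```bash
python3 -m jog '[[[2,0,30,0],[3.4,0,60,0],[3.4,0,85,0],[3.4,0,99,0],[3.4,0,102,0]]]'
python3 go.py pb,51
python3 - <<'E'
from h import *
im,d=arm.get_image("side");crop(im,230,90,390,210,5,"pics/side7.png")
E
```

```text
clock: 13.1
position: [600.3, 117.7, 210.9]
ee_rot: [0.707, -0.707, -0.001, 0.001]
contact_force: [-0.4, 0.7, -1.2]
gripper_width: 35.0
t 13.1 grasp [599.9 117.8  55.9] head -90.0 tilt 0.14 w 35.0 F [-0.4  0.7 -1.2]
pb,51 tool shift [-0.7  0.   4.9] spin 0.0
```

View pics/side7.png

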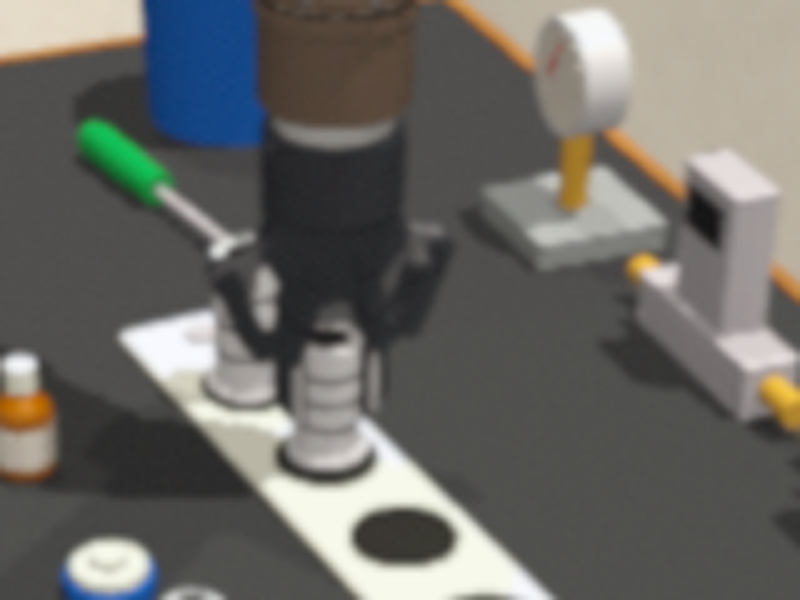

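It is centred over pad_b (crop 326,460), a few mm up. Lower to contact.

```bash
python3 -m jog '[[[-0.5,0,1.5,0],[-0.5,0,3,0],[-0.5,0,4,0],[-0.5,0,4.7,0],[-0.5,0,5,0]]]'
python3 go.py pb,51
```

```text
clock: 13.78
position: [600.6, 118.6, 206.8]
ee_rot: [0.707, -0.707, -0.001, -0.0]
contact_force: [-2.1, 0.1, 2.5]
gripper_width: 34.8
t 13.78 grasp [600.5 118.7  51.8] head -89.9 tilt 0.08 w 34.8 F [-2.1  0.1  2.5]
pb,51 tool shift [0.2 0.6 0.8] spin 0.1
```

```bash
python3 -m jog '[[[0,0,0.3,0],[0,0,0.6,0],[0,0,0.6,0],[0,0,0.6,0],[0,0,0.6,0]]]'
python3 -m jog '[[[0,0,0,0],[0,0,0,0],[0,0,0,0],[0,0,0,0],[0,0,0,0]]]' 75
python3 -m jog '[[[0,0,-20,0],[0,0,-55,0],[0,0,-95,0],[0,0,-115,0],[0,0,-115,0]]]'
python3 go.py c2,115
python3 - <<'E'
from h import *
im,d=arm.get_image("side");crop(im,230,90,390,210,5,"pics/side8.png")
E
```

```text
clock: 14.4
position: [600.6, 118.6, 206.8]
ee_rot: [0.707, -0.707, -0.001, -0.0]
contact_force: [-2.4, 0.5, 5.3]
gripper_width: 34.6
clock: 15.02
position: [600.6, 118.5, 206.7]
ee_rot: [0.707, -0.707, -0.001, -0.0]
contact_force: [1.0, -0.3, 0.4]
gripper_width: 74.8
clock: 15.65
position: [601.0, 118.6, 323.6]
ee_rot: [0.708, -0.707, 0.0, -0.002]
contact_force: [0.1, 0.0, -0.1]
gripper_width: 74.9
t 15.65 grasp [601.4 119.  168.6] head -89.9 tilt 0.24 w 74.9 F [ 0.1  0.  -0.1]
c2,115 tool shift [179.  142.3  52.6] spin 0.1
```

View pics/side8.png

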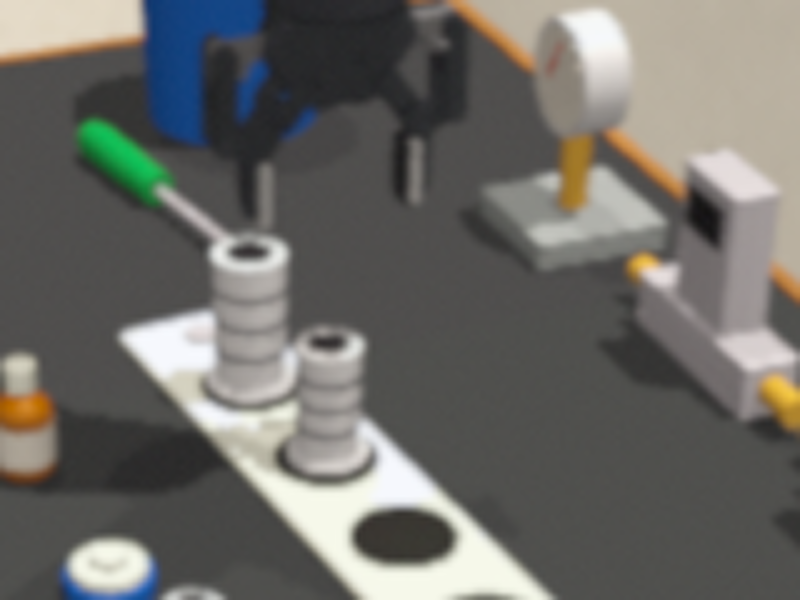

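Couplings 4 and 3 stand centred on pads a and b. Next is coupling_2.

```bash
python3 -m jog '[[[20,16,0,0],[65,52,0,0],[110,88,10,0],[150,120,25,0],[173,138,40,0]]]' 85
python3 -m jog '[[[6,4.5,8,0],[6,4.5,12,0],[6,4.5,12,0],[6,4.5,12,0],[6,4.5,12,0]]]'
python3 go.py c2,33
python3 - <<'E'
from h import *
im,d=arm.get_image("side");crop(im,200,150,360,270,5,"pics/side9.png")
print((proj("side",[[459.5,-60,111],[459.5,-60,56]])-[200,150])*5)
E
```

```text
clock: 16.32
position: [460.1, -56.3, 279.8]
ee_rot: [-0.707, 0.707, 0.002, -0.001]
contact_force: [0.5, 0.2, 0.0]
gripper_width: 85.0
clock: 16.95
position: [456.0, -61.8, 268.0]
ee_rot: [-0.707, 0.707, 0.002, -0.0]
contact_force: [0.3, -0.7, -0.4]
gripper_width: 84.9
t 16.95 grasp [455.6 -61.5 113. ] head -90.0 tilt 0.19 w 84.9 F [ 0.3 -0.7 -0.4]
c2,33 tool shift [-1.4 -4.1 80. ] spin -0.0
[[338.93621852 209.54456594]
 [340.88957518 306.34084937]]
```

View pics/side9.png

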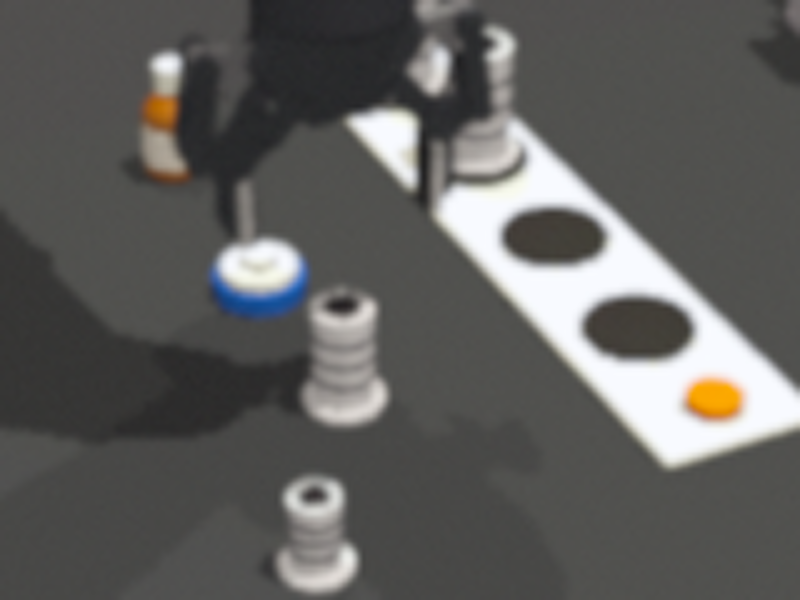

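The gripper is above coupling_2 (crop 343,305), with the disc and bottle clear of it. Centre on it, descend and grip.

```bash
python3 -m jog '[[[-1,-3,20,0],[-1.4,-4,45,0],[-1.4,-4,68,0],[-1.4,-4,80,0],[-1.4,-4,80,0]]]'
python3 -m jog '[[[0,0,0,0],[0,0,0,0],[0,0,0,0],[0,0,0,0],[0,0,0,0]]]' 22
python3 go.py c2,33
python3 -m jog '[[[0,0,-10,0],[0,0,-35,0],[0,0,-65,0],[0,0,-95,0],[0,0,-115,0]]]'
python3 go.py pc,145
```

```text
clock: 17.62
position: [459.7, -60.3, 187.6]
ee_rot: [0.707, -0.707, -0.002, 0.001]
contact_force: [0.1, 0.2, 0.6]
gripper_width: 85.4
clock: 18.25
position: [459.9, -60.3, 188.3]
ee_rot: [0.707, -0.707, -0.002, 0.001]
contact_force: [-0.7, -0.1, 5.1]
gripper_width: 28.6
t 18.25 grasp [459.4 -60.1  33.3] head -90.0 tilt 0.2 w 28.6 F [-0.7 -0.1  5.1]
c2,33 tool shift [-0.1 -0.1  0.3] spin 0.0
clock: 18.88
position: [460.1, -60.5, 305.1]
ee_rot: [0.707, -0.707, -0.001, -0.0]
contact_force: [-0.1, -0.5, -1.2]
gripper_width: 28.5
t 18.88 grasp [459.9 -60.2 150.1] head -90.0 tilt 0.13 w 28.5 F [-0.1 -0.5 -1.2]
pc,145 tool shift [ -88.9 -148.6    5.1] spin 0.0
```

```bash
python3 -m jog '[[[-15,-25,0,0],[-43,-72,0,0],[-71,-119,0,0],[-85,-142,0,0],[-89,-148.6,0,0]]]'
python3 go.py pc,47
```

```text
clock: 19.5
position: [609.5, 29.4, 304.7]
ee_rot: [0.707, -0.707, -0.001, 0.0]
contact_force: [-0.2, -0.3, -1.1]
gripper_width: 29.0
t 19.5 grasp [609.2  29.7 149.7] head -89.9 tilt 0.15 w 29.0 F [-0.2 -0.3 -1.1]
pc,47 tool shift [  1.1   0.5 102.7] spin 0.1
```

```bash
python3 -m jog '[[[1,0,30,0],[1,0.5,60,0],[1,0.5,85,0],[1,0.5,99,0],[1,0.5,102,0]]]'
python3 go.py pc,43
python3 - <<'E'
from h import *
im,d=arm.get_image("side");crop(im,230,110,390,230,5,"pics/side10.png")
E
```

```text
clock: 20.12
position: [608.4, 28.2, 202.2]
ee_rot: [0.707, -0.707, -0.002, 0.001]
contact_force: [0.6, 0.3, -0.3]
gripper_width: 28.7
t 20.12 grasp [607.9  28.5  47.3] head -90.0 tilt 0.21 w 28.7 F [ 0.6  0.3 -0.3]
pc,43 tool shift [-0.3 -0.7  4.2] spin 0.0
```

View pics/side10.png

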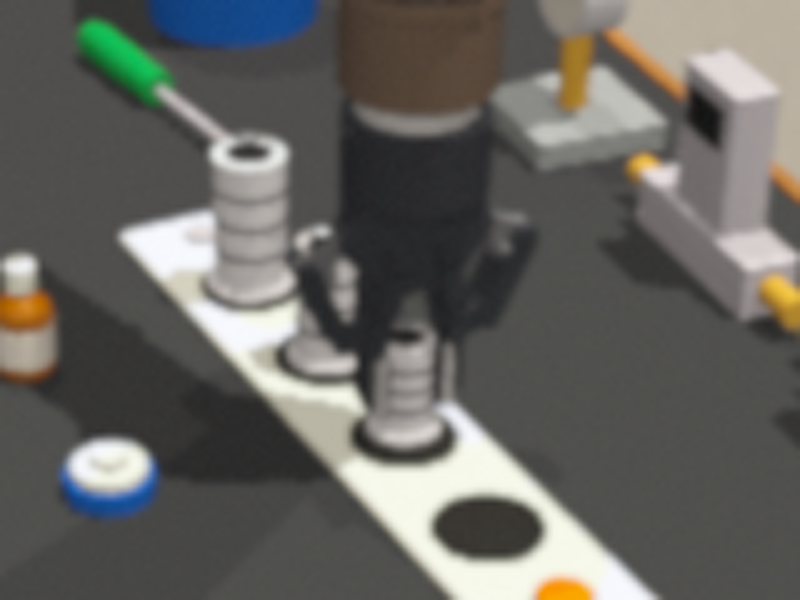

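Coupling_2 is over the middle of pad_c (crop 403,440). Lower to contact.

```bash
python3 -m jog '[[[-0.3,-0.7,1.5,0],[-0.3,-0.7,3,0],[-0.3,-0.7,4,0],[-0.3,-0.7,4.7,0],[-0.3,-0.7,5,0]]]'
python3 go.py pc,43
```

```text
clock: 20.8
position: [609.4, 28.7, 198.3]
ee_rot: [0.708, -0.707, -0.001, 0.0]
contact_force: [-2.1, 0.9, 5.7]
gripper_width: 28.8
t 20.8 grasp [609.1  29.   43.3] head -89.9 tilt 0.14 w 28.8 F [-2.1  0.9  5.7]
pc,43 tool shift [0.2 0.6 0.3] spin 0.1
```

```bash
python3 -m jog '[[[0,0,0,0],[0,0,0,0],[0,0,0,0],[0,0,0,0],[0,0,0,0]]]' 70
python3 -m jog '[[[0,0,-20,0],[0,0,-55,0],[0,0,-95,0],[0,0,-110,0],[0,0,-110,0]]]'
python3 go.py c1,110
python3 - <<'E'
from h import *
im,d=arm.get_image("side");crop(im,230,110,390,230,5,"pics/side11.png")
E
```

```text
clock: 21.42
position: [609.4, 28.7, 198.2]
ee_rot: [0.708, -0.707, -0.001, 0.0]
contact_force: [-0.2, 0.6, 0.2]
gripper_width: 69.9
clock: 22.05
position: [609.6, 28.6, 309.0]
ee_rot: [0.707, -0.707, -0.001, -0.001]
contact_force: [-1.3, -0.5, -0.1]
gripper_width: 70.0
t 22.05 grasp [609.6  29.  154. ] head -89.9 tilt 0.14 w 70.0 F [-1.3 -0.5 -0.1]
c1,110 tool shift [203.1 204.1  43.5] spin 0.1
```

View pics/side11.png

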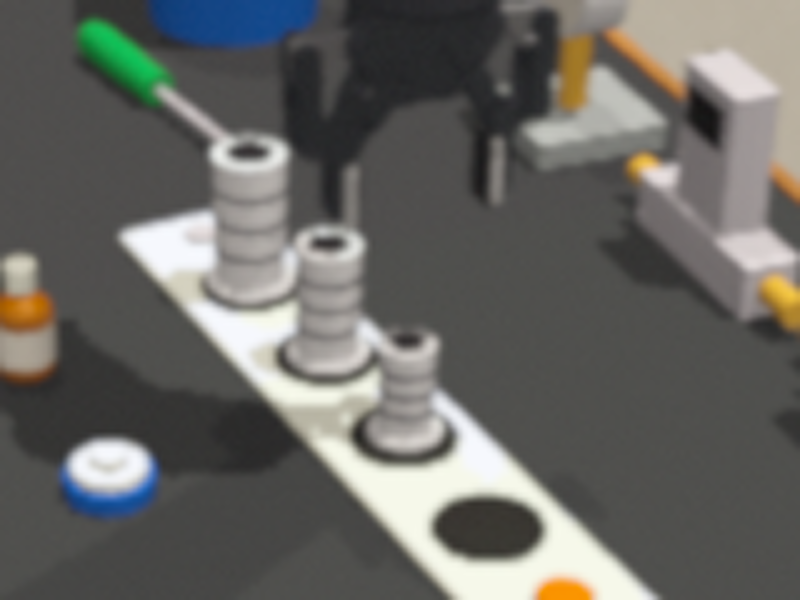

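Three are placed and upright. Now coupling_1.

```bash
python3 -m jog '[[[20,20,0,0],[60,60,0,0],[100,100,0,0],[140,140,0,0],[178,178,0,0]]]' 85
python3 go.py c1,110
python3 -m jog '[[[15,15,5,0],[22,22,20,0],[24,25,35,0],[24,25,40,0],[24,25,40,0]]]'
python3 go.py c1,26
python3 - <<'E'
from h import *
im,d=arm.get_image("side");crop(im,200,180,360,300,5,"pics/side12.png")
E
```

```text
clock: 22.72
position: [429.3, -150.6, 306.0]
ee_rot: [0.707, -0.707, -0.003, 0.002]
contact_force: [0.3, -1.4, -0.0]
gripper_width: 84.7
t 22.73 grasp [ 428.2 -150.3  151. ] head -90.0 tilt 0.42 w 84.7 F [ 0.3 -1.4 -0. ]
c1,110 tool shift [24.  22.2 41.1] spin 0.0
clock: 23.35
position: [404.0, -174.5, 265.3]
ee_rot: [0.707, -0.707, -0.004, 0.003]
contact_force: [0.0, -0.4, 0.5]
gripper_width: 85.2
t 23.35 grasp [ 402.5 -174.1  110.3] head -89.9 tilt 0.55 w 85.2 F [ 0.  -0.4  0.5]
c1,26 tool shift [ 0.3 -3.9 84.3] spin 0.1
```

View pics/side12.png

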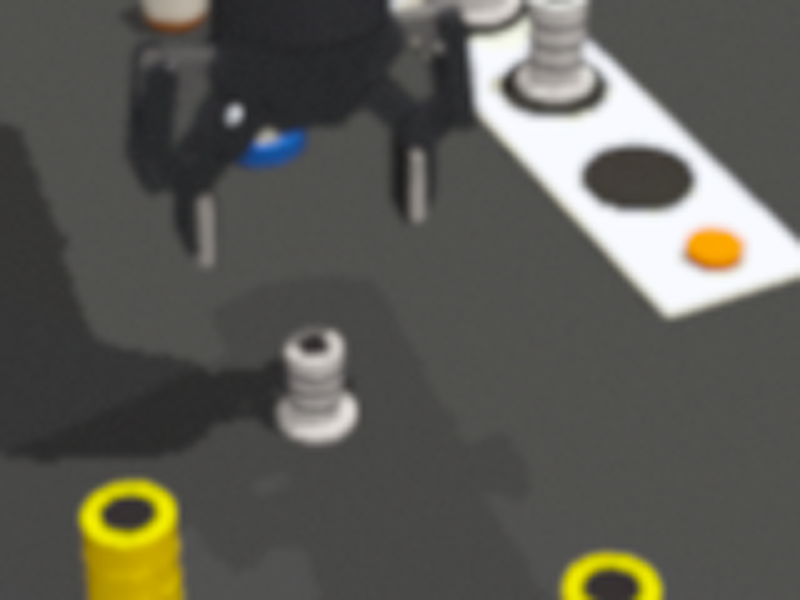

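```bash
python3 -m jog '[[[0.3,-3,20,0],[0.3,-4,45,0],[0.3,-4,70,0],[0.3,-4,82,0],[0.3,-4,84,0]]]'
python3 -m jog '[[[0,0,0,0],[0,0,0,0],[0,0,0,0],[0,0,0,0],[0,0,0,0]]]' 16
python3 go.py c1,26
python3 -m jog '[[[0,0,-10,0],[0,0,-35,0],[0,0,-65,0],[0,0,-95,0],[0,0,-115,0]]]'
python3 go.py pd,145
```

```text
clock: 24.02
position: [407.8, -174.5, 181.5]
ee_rot: [0.708, -0.707, -0.004, 0.002]
contact_force: [0.9, -0.1, -0.0]
gripper_width: 84.8
clock: 24.65
position: [408.0, -174.5, 182.2]
ee_rot: [0.708, -0.706, -0.003, 0.002]
contact_force: [-0.7, 1.5, 5.0]
gripper_width: 22.7
t 24.65 grasp [ 406.8 -174.2   27.2] head -89.9 tilt 0.46 w 22.7 F [-0.7  1.5  5. ]
c1,26 tool shift [0.  1.1 1.2] spin 0.1
clock: 25.28
position: [408.8, -174.7, 299.1]
ee_rot: [0.708, -0.706, -0.002, 0.001]
contact_force: [0.7, -0.3, -0.8]
gripper_width: 22.5
t 25.27 grasp [ 407.9 -174.4  144.1] head -89.9 tilt 0.32 w 22.5 F [ 0.7 -0.3 -0.8]
pd,145 tool shift [-109.8 -207.3   -1.8] spin 0.1
```

```bash
python3 -m jog '[[[-10,-20,0,0],[-35,-66,0,0],[-61,-115,0,0],[-86,-163,0,0],[-105,-198,0,0]]]'
python3 go.py pd,60
python3 -m jog '[[[-3,-6,10,0],[-5,-9,30,0],[-5,-9,60,0],[-5,-9,78,0],[-5,-9,82,0]]]'
python3 go.py pd,41
```

```text
clock: 25.9
position: [608.9, -67.4, 296.8]
ee_rot: [0.708, -0.706, -0.003, 0.002]
contact_force: [0.3, -0.8, -0.4]
gripper_width: 22.5
t 25.9 grasp [607.9 -67.2 141.8] head -89.8 tilt 0.38 w 22.5 F [ 0.3 -0.8 -0.4]
pd,60 tool shift [-2.7 -7.6 81.8] spin 0.2
clock: 26.52
position: [616.8, -62.4, 213.0]
ee_rot: [0.708, -0.706, -0.004, 0.003]
contact_force: [0.2, 0.7, -0.1]
gripper_width: 22.4
t 26.52 grasp [615.2 -62.2  58. ] head -89.9 tilt 0.58 w 22.4 F [ 0.2  0.7 -0.1]
pd,41 tool shift [ 2.1  0.1 17. ] spin 0.1
```

```bash
python3 -m jog '[[[1,0,5,0],[2,0,11,0],[2,0,15,0],[2,0,17,0],[2,0,17,0]]]'
python3 go.py pd,37
python3 - <<'E'
from h import *
im,d=arm.get_image("side");crop(im,250,130,410,250,5,"pics/side13.png")
E
```

```text
clock: 27.15
position: [616.6, -64.4, 196.0]
ee_rot: [0.708, -0.706, -0.004, 0.003]
contact_force: [-0.8, -0.0, 0.5]
gripper_width: 22.7
t 27.15 grasp [615.1 -64.2  41. ] head -89.8 tilt 0.58 w 22.7 F [-0.8 -0.   0.5]
pd,37 tool shift [0.1 0.  4. ] spin 0.2
```

View pics/side13.png

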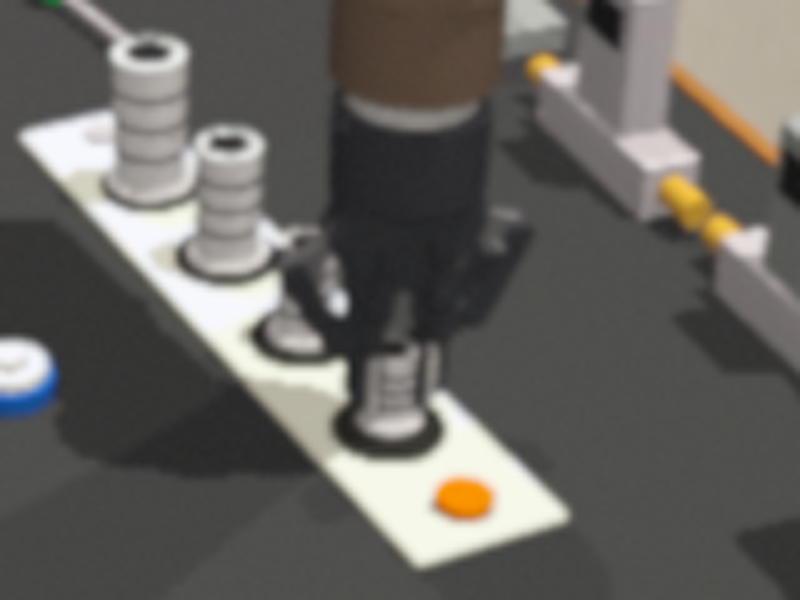

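Coupling_1 hangs about 4 mm over the middle of pad_d (crop 390,425), next to the orange disc. Lower it and, on contact, release.

```bash
python3 -m jog '[[[0,0,1.5,0],[0,0,3,0],[0,0,4,0],[0,0,4.7,0],[0,0,5,0]]]'
python3 go.py pd,37
```

```text
clock: 27.82
position: [616.6, -64.3, 192.2]
ee_rot: [0.708, -0.706, -0.004, 0.003]
contact_force: [-2.4, 0.8, 7.7]
gripper_width: 22.8
t 27.82 grasp [615.1 -64.2  37.3] head -89.8 tilt 0.55 w 22.8 F [-2.4  0.8  7.7]
pd,37 tool shift [0.1 0.1 0.3] spin 0.2
```

```bash
python3 -m jog '[[[0,0,0,0],[0,0,0,0],[0,0,0,0],[0,0,0,0],[0,0,0,0]]]' 65
python3 -m jog '[[[0,0,-20,0],[0,0,-55,0],[0,0,-95,0],[0,0,-140,0],[0,0,-180,0]]]'
python3 -m jog '[[[20,20,0,0],[60,60,0,0],[100,100,0,0],[140,140,0,0],[180,180,0,0]]]'
python3 -m jog '[[[30,20,0,0],[60,30,0,0],[60,30,0,0],[60,30,0,0],[60,30,0,0]]]'
python3 - <<'E'
from h import *
for n in("side","top"):
    im,d=arm.get_image(n);cv2.imwrite(f"pics/{n}14.png",im);np.savez(f"pics/{n}14.npz",im=im,d=d)
E
```

```text
clock: 28.45
position: [616.6, -64.3, 192.1]
ee_rot: [0.708, -0.706, -0.004, 0.003]
contact_force: [0.7, 0.3, -0.3]
gripper_width: 64.9
clock: 29.08
position: [618.3, -64.5, 374.0]
ee_rot: [0.708, -0.706, -0.003, 0.003]
contact_force: [-0.2, -0.1, -0.6]
gripper_width: 64.9
clock: 29.7
position: [437.3, -246.0, 375.6]
ee_rot: [0.708, -0.706, -0.003, 0.003]
contact_force: [0.5, -1.1, -0.4]
gripper_width: 65.3
clock: 30.32
position: [407.9, -305.4, 375.8]
ee_rot: [0.709, -0.705, -0.003, 0.003]
contact_force: [-0.0, -0.5, -0.4]
gripper_width: 64.8
```

View pics/side14.png

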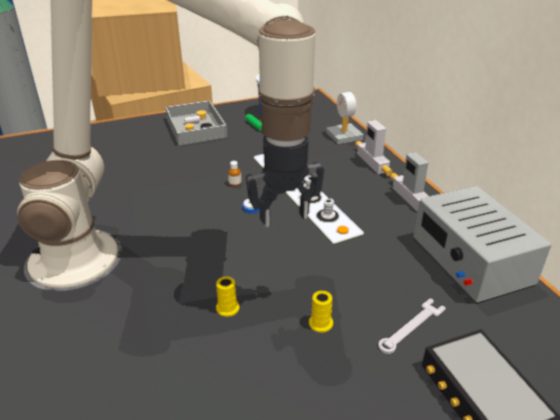

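View pics/top14.png

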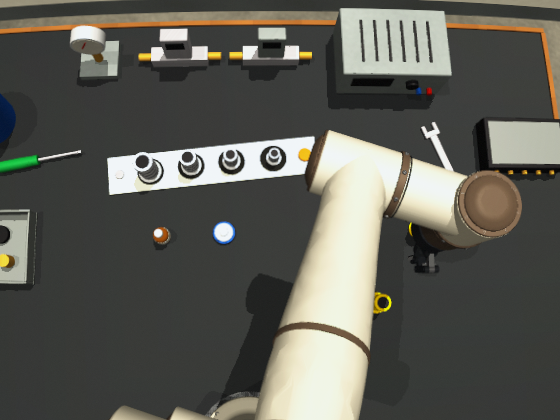

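The top view shows all four standing on their pads: 4 at (147,165), 3 at (190,163), 2 at (231,159), 1 at (274,156). The bottle is still at (161,235), and both yellow ones are in place. Check the centring numerically.

Run:
```python
from h import *
Pd={"c1":(615.6,-62.6,42),"c2":(609.3,30.6,56),"c3":(600.7,120.6,70),"c4":(589.1,210.8,84)}
T=np.load("pics/top14.npz");im,d=T["im"],T["d"];C=cloud("top",d);Z=C[...,2]
for k,(x,y,h) in Pd.items():
    near=np.hypot(C[...,0]-x,C[...,1]-y)<40
    zt=np.percentile(Z[near&(Z>h-4)],90);m=(near&(Z>zt-3)).astype(np.uint8)
    cs,_=cv2.findContours(m,cv2.RETR_EXTERNAL,cv2.CHAIN_APPROX_NONE);e=cv2.fitEllipse(max(cs,key=len))
    X=plane("top",[e[0]],h+10)[0];print(k,"top z",zt.round(1),"offset from pad",(X[:2]-[x,y]).round(1))
m=(np.hypot(C[...,0]-443.8,C[...,1]-180.6)<30)&(Z>62);q=C[m][:,:2];print("bottle",((q.max(0)+q.min(0))/2).round(1),"was 443.8 180.6")
crop(im,100,120,330,260,3.4,"pics/crop15.png")
```

```text
c1 top z 55.4 offset from pad [-0.  -1.2]
c2 top z 68.7 offset from pad [-0.7 -0.6]
c3 top z 82.7 offset from pad [-0.2 -0.9]
c4 top z 97.1 offset from pad [-0.3  0.4]
bottle [443.9 180.4] was 443.8 180.6
```

View pics/crop15.png

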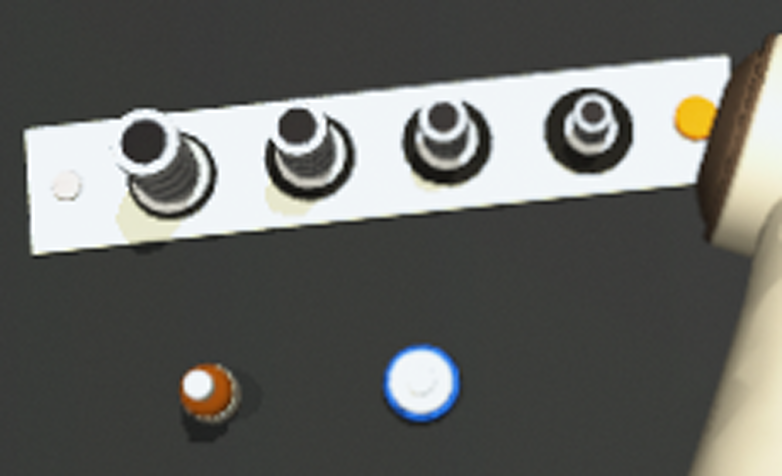

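All four are centred within about 1.3 mm, upright and in order. The gripper is clear, so I'm handing in.

```bash
python3 -c "
from bench import arm
s=arm.read_state();print(s['clock'],abs(s['joint_vel']).max())
print(arm.job_done())"
```

```text
30.425 0.002691449609644851
the job is handed in; nothing more can be done
None
```

All four couplings are standing upright on their pads in size order, and I handed the job in at 30.4 s with the arm still and clear. Coupling_1 is on pad_d next to the orange disc, coupling_2 on pad_c, coupling_3 on pad_b and coupling_4 on pad_a.

- **Centring:** in the final top view, each coupling's top rim is within about 1.3 mm of its pad's centre.
- **Other objects:** the bottle reads within 0.2 mm of where it started. The filter disc and both yellow look-alikes are where they were.
- **Forces:** the highest contact force reported during placing was about 8 N.

Two measurements disagreed slightly. The two cameras differ by about 3.5 mm in y, roughly the same for pads and couplings, so I used their mean. The top camera's depth also read the rims about 3 mm high, both before and after the moves, which looks like camera bias. I did not measure the final centring from the side view, because the arm partly blocked it. The side pictures taken as couplings 4, 3 and 2 were placed showed them upright and centred; coupling_1 was seen centred just before it was set down.

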